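# Lock a shaft between bench centres

### The arm

A 7-joint arm with a two-finger parallel gripper is mounted at the origin on the work surface. World frame = base frame: x ahead of the robot, y to its left, z up, the work surface at z = 0. Lengths are in m, angles in rad, forces in N, time in s.
With the tool pointing down it reaches from about 0.425 to 0.875 m from the base axis. Payload 4.7 kg.
Tool frame: the origin (TCP) lies at the very end of the fingers, on their centre line; the grasp point (between the pads) lies r.pinch_z behind it (r.pinch_z is the distance from the TCP to the grasp point, in m); z points along the fingers, y is the line along which they close (so a half turn about z gives the same grasp; the last joint's range is limited). The gripper opens to 85 mm and grips with 20 to 120 N. Pads are 22 mm wide; open, the fingers measure 114 mm over their backs; the gripper's body (76 mm by 85 mm) begins 54 mm behind the grasp point. The pads swing forward as they close: fully open they stand 13 mm farther back than shut.
Start: joints at [-1.248, 0.321, -0.07, 1.45, 0.023, 1.371, -0.057], TCP at [0.198, 0.619, 0.231] pointing down, gripper open.
Joint ranges: [-2.86, 2.86], [-0.3, 2.09], [-1.38, 1.24], [0.06, 2.45], [-1.56, 4.7], [0.09, 2.05], [-2.69, 2.69]. Speed limits (rad/s): [2.57, 2.57, 3.14, 3.14, 3.14, 3.14, 3.14].

### API

Orientations are given as a unit quaternion [x, y, z, w].
In Python, from bench import r gives the robot as it stands.
- The arm moves only by the tool servo_tool, never from a script. Its argument "rows" is text: rows parted by semicolons, each of 5 numbers parted by spaces: the shift along the world's x, y, z in cm, then the turn about the world's z in degrees, then the opening, from -1 (shut) to 1 (fully open). A call has 1 to 8 rows; each row shifts and turns the commanded pose from where the row before left it; what a row does not reach is not made up. A row lasts 1/8 s, in which the tool goes at most 62.5 mm and 10.7 degrees, less where a joint would pass 70% of its speed; a pose out of reach is approached as far as the arm can. A call with a gripper value outside its range is refused whole. The fingers move at their own pace and stop on an object; "squeeze" is the grip in N (left out, the last holds). Time passes only in rows, so rows that do not move let the fingers close. It gives the time, the measured TCP pose, the force, the opening and the grip force at its end, in the units of the state.
- r.sense(): the state, without advancing time (a new reading comes with each control period).
- r.get_image(name): name is "side" or "top" or "wrist"; returns (picture, depth): 384x512x3 uint8, blue, green, red; 384x512 float32, m along the optical axis (not along the pixel's ray), 0 where there is no reading.
- r.camera_model(name): a dict with "fx", "fy", "cx", "cy" (pixels), "R" (3x3) and "t" (3): a world point X has camera coordinates R X + t; the wrist camera has in their place "mount" (4x4, takes a point from camera to tool coordinates, whose origin is the TCP and whose axes are the flange's). Camera axes: x right, y down, z forward; pixel columns grow to the right and rows downward; lengths in m; the calibration is good to about 2 mm. The wrist camera is an equidistant fisheye: a pixel r from the principal point sees the ray r / f radians off the axis. A picture is of the moment at which its call begins: read the wrist's pose just before it. camera_model takes no time and is no camera call.
- r.hand_in(): hands the job in; it is judged then, once.
The state is a dict: "time_s": time; "joints": joint angles; "joint_velocities": joint speeds; "effort": joint torques, N m; "ee_pos": TCP position; "ee_rot": TCP orientation; "contact_force": force on the tool from outside, world axes, zero at the start; "torque": the same for the moment, N m; "width": finger opening in m; "grip_force": force on a finger pad.
Only numpy, scipy, OpenCV 4.12 (cv2) and the standard library are available. Lean on these libraries where they do the work, as an engineer would, in place of code of your own. Each camera call takes 0.05 s, during which the arm holds its last target. There are 200 camera calls.

### The job

Hold the steel shaft that lies in the bench centres firmly between the two anvils, so that it cannot shift endways: unscrew the T-shaped clamp knob on the tailstock until the tailstock is free, slide the tailstock up so that it pushes the shaft home against the headstock with no gap at either end, and screw the knob fully tight again (clockwise). Leave the shaft lying in its supports and the other things on the bench where they are.

Things in the scene. Friction and masses are not known exactly. Their poses are not given: they have to be found in the camera images.
- head_face (a point): Centre of the fixed headstock's flat steel anvil (28 mm disc), 50 mm above the table, on a white block 74 wide x 52 long, top at 86 mm. Axes of the fixed aluminium bed (90 x 400 x 20 mm high): y along it from tailstock to headstock, x across, z up. The bed's place and yaw vary. V supports, their tops at about 60 mm, stand 53 and 118 mm before this face.
- tail_face (a point): Centre of the tailstock's flat steel anvil (28 mm disc), 50 mm above the table, facing the other; same axes. The tailstock is a white block, 78 wide x 60 long, top at 70 mm, sliding along the bed's y; the block begins 14 mm behind this face and the knob's axis lies 44 mm behind it.
- tailstock (a joint): Tailstock position along the bed (m), growing towards the headstock; travel 0 to 0.115. About 1.2 N of drag when free; the tight clamp holds about 60 N.
- knob_grip (a point): Middle of the black T-bar of the clamp knob on top of the tailstock, on its upright axis, 106 mm above the table. Bar 64 long (this point's x axis) x 18 wide x 22 mm high, from 94 to 116 mm above the table; under it a 16 mm stem (26 mm collar just below the bar) down to the block's top at 70 mm.
- clamp_knob (a joint): Knob angle (rad): 0 = fully tight, at its end stop; grows as it is unscrewed (counter-clockwise from above) to the open stop at 3.2. The clamp weakens steadily and lets go at about 2.2. Turning takes 0.2 N m, up to 0.4 when nearly tight; it needs more than one grasp.
- shaft: Loose steel shaft, 150 mm long (its y axis, along the bed), 18 mm thick, flat ends, 25 mm collar at its middle, about 0.28 kg; origin at its middle on its axis, 50 mm above the table. It lies freely in the two V supports, some way from both anvils, and may roll there.
- wash_bottle: bystander: white round bottle with a blue cap, 68 mm wide, 170 mm tall, standing; origin under its centre
- jug: bystander: clear plastic jug with a handle, 110 mm wide, 150 mm tall, standing; origin under its centre
- rack: bystander: black wire tube rack, 100 x 200 x 70 mm, some capped tubes in it up to 120 mm tall; origin under its centre
- weights: bystander: white tray, 90 x 130 mm, with six grey weights on it, 65 mm tall in all; origin under its centre
- tissues: bystander: plain cardboard box, 120 x 220 x 75 mm; origin under its centre
- vessel_ring: bystander: white flat plastic ring, 110 mm across, 12 mm thick, lying; origin under its centre
- paddle: bystander: spare steel paddle shaft lying on the table beside the bed, 150 mm long, 18 mm thick, with a 25 mm collar and a flat 66 mm blade; origin at its middle, y along it. Not the one in the supports
- wrench: bystander: steel wrench, 150 mm long, lying on the table beside the bed
There are look-alikes about, which are no part of the job. Of the things shaped like the shaft, the steel one is meant.

How it is judged:
On the way, in this order (a step that is already met when the one before it is completed fails the run):
1. the clamp knob has been unscrewed by more than 1.2 rad (value of joint clamp_knob above 1.2 rad), for 0.1 s.
2. the shaft lies between the anvils, the anvils at most 152 mm apart (y of tail_face in the frame of head_face above -0.152 m and y of shaft in the frame of head_face between -0.078 and -0.072 m and x of shaft in the frame of head_face between -0.004 and 0.004 m and z of shaft in the frame of head_face between -0.004 and 0.004 m), for 0.2 s.
At the end, for the whole second after the job is handed in: The shaft lies in its supports, within 4 mm of the axis of the anvils, its middle 72 to 78 mm from the headstock's face, the anvil faces less than 152 mm apart (the shaft is 150 mm long), and the clamp knob is tight (less than 0.35 rad from its end stop); all at rest (all of step 2 and value of joint clamp_knob below 0.35 rad and linear speed of shaft below 0.01 m/s); the robot touches nothing.
It fails at once if another thing on the bench is moved by more than 30 mm or knocked over (distance of any of wash_bottle, jug, rack, weights, tissues, vessel_ring, paddle, wrench from where it was at the start of the episode above 0.03 m or angle between any of wash_bottle, jug's own z axis and vertical above 0.5 rad).
It also fails if it takes over 51 s, if anything falls off the work surface, if the arm or the gripper's body presses on something with over 40 N, if the wrist force passes 120 N, or if a joint passes its speed limit or range.

## Working session

There is one attempt and no reset: what is moved stays moved. The work goes in short steps, Python scripts to look and compute and a tool call to move; the robot and the scene stay as the last step left them, time stands still between calls to the robot, and variables do not carry over. Pictures are saved under pics/ and viewed, at most 10 in all, crops included, and the job is handed in when it is done.

Besides the shell and the picture viewer there is one more tool, called after "Call:" by a JSON object that holds its "name" and its "arguments", one argument or row to a line. servo_tool: Moves the arm, as the interface text tells. Its arguments: {"type":"object","properties":{"rows":{"type":"string"},"squeeze":{"type":"number"}},"required":["rows"]}

```bash
mkdir -p pics; ls; python3 - <<'E'
from bench import r
import cv2,numpy as np
print(r.sense()); print(r.pinch_z)
for n in("side","top","wrist"):
    c=r.camera_model(n); print(n,c)
    p,d=r.get_image(n); cv2.imwrite(f"pics/{n}0.png",p); np.savez(f"pics/{n}0.npz",p=p,d=d)
E
```

```text
pics
{'time_s': 0.0, 'joints': array([-1.24791956,  0.32186677, -0.07008609,  1.45170124,  0.02260762,
        1.37080763, -0.05689671]), 'joint_velocities': array([ 0.00050452,  0.00020142,  0.00019696, -0.00145461,  0.00093314,
        0.00168359, -0.00113026]), 'effort': array([-6.08172504e-04, -4.93589258e+01, -3.82464090e-01, -3.14323747e+01,
        1.29056600e-02,  1.15753891e-02, -1.42547947e-05]), 'ee_pos': array([0.19741141, 0.61871467, 0.23018193]), 'ee_rot': array([ 1.53757306e-01,  9.88108139e-01, -9.92842984e-04, -1.00406846e-04]), 'contact_force': array([-0.52327596,  0.46169743,  0.09177491]), 'torque': array([ 0.0502222 ,  0.00968879, -0.01360195]), 'grip_force': 0.0, 'width': 0.08535529701758211}
0.0187
side {'fx': 421.9495704649044, 'fy': 421.9495704649044, 'cx': 252.79937556987974, 'cy': 196.94779341373004, 'R': array([[-0.95751247, -0.28790234,  0.01679596],
       [-0.22414145,  0.70627953, -0.67151309],
       [ 0.18146755, -0.64674683, -0.74080231]]), 't': array([0.55416192, 0.16946105, 1.75184286])}
top {'fx': 447.4864729942612, 'fy': 447.4864729942612, 'cx': 255.3977317037025, 'cy': 190.75894557784372, 'R': array([[ 0.00289381, -0.99996485, -0.00786865],
       [-0.98710119, -0.00159685, -0.16008962],
       [ 0.16007143,  0.00823042, -0.98707112]]), 't': array([0.02211269, 0.58979984, 1.45074431])}
wrist {'fx': 297.3186396354542, 'fy': 297.3186396354542, 'cx': 254.11557774511752, 'cy': 189.7264518529198, 'mount': array([[ 1.93128292e-05, -9.51937509e-01, -3.06292308e-01,
         7.76957445e-02],
       [ 9.99999936e-01,  1.27801907e-04, -3.34146823e-04,
         2.70337604e-04],
       [ 3.57231635e-04, -3.06292282e-01,  9.51937451e-01,
        -1.43401947e-01],
       [ 0.00000000e+00,  0.00000000e+00,  0.00000000e+00,
         1.00000000e+00]])}
```

View pics/top0.png

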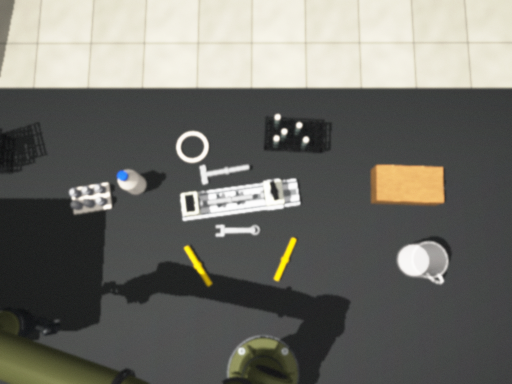

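View pics/side0.png

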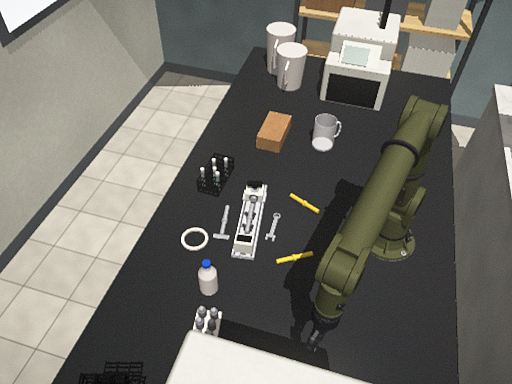

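The top view shows the bed from about (182,205) to (300,192), with dark features near (278,188) and (190,203). The paddle is above the bed and the wrench below it. I'll enlarge the bed in both views.

```bash
python3 - <<'E'
import cv2,numpy as np
a=cv2.imread("pics/top0.png")[160:235,170:310]; b=cv2.imread("pics/side0.png")[170:270,205:305]
a=cv2.resize(a,None,fx=5.6,fy=5.6,interpolation=cv2.INTER_CUBIC)[:420,:784]
cv2.imwrite("pics/topc.png",a)
cv2.imwrite("pics/sidec.png",cv2.resize(b,None,fx=6,fy=6,interpolation=cv2.INTER_CUBIC))
E
```

```text
(no output)
```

View pics/topc.png

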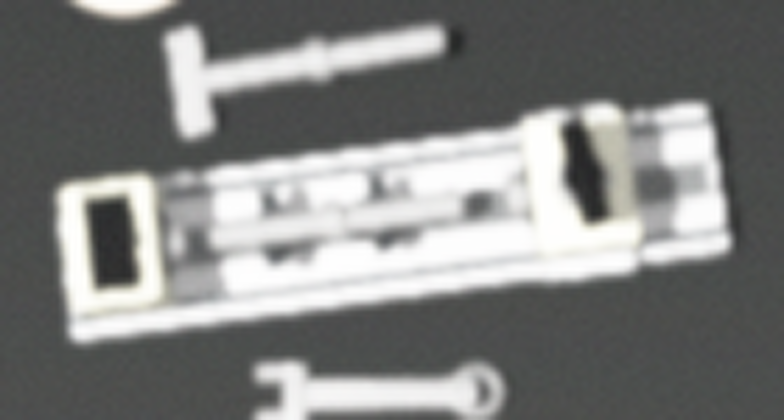

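View pics/sidec.png

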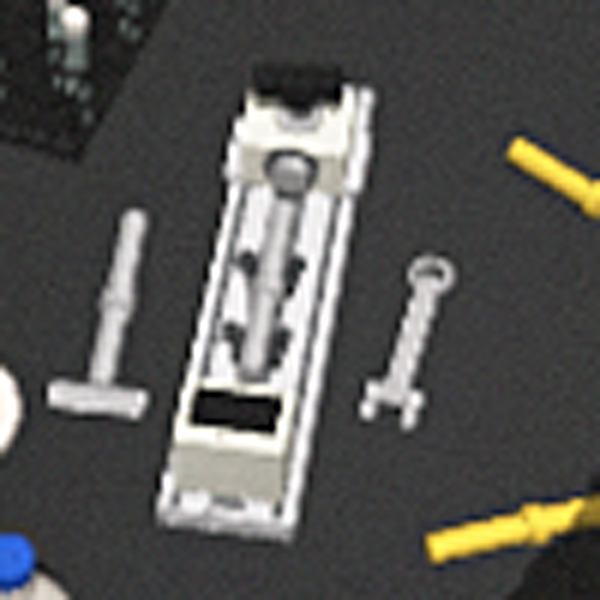

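The crops show:
- **Headstock:** on the left in the top view (world +y), with a black plate on it.
- **Knob:** the tailstock's black T-bar is at crop (585,172), which is full-image pixel (274.5,190.7).
- **Shaft:** it lies between the anvils, with gaps at both ends.

Next I'll measure these from both views.

```bash
cat > h.py <<'E'
import cv2,numpy as np
from bench import r
from scipy.spatial.transform import Rotation as Ro
def ray(n,uv,s=None):
    c=r.camera_model(n); x=(uv[0]-c["cx"])/c["fx"]; y=(uv[1]-c["cy"])/c["fy"]
    if n!="wrist":
        R=np.array(c["R"]); return -R.T@c["t"], R.T@np.array([x,y,1.])
    th=np.hypot(x,y); k=np.sin(th)/max(th,1e-9); d=np.array([x*k,y*k,np.cos(th)])
    M=np.array(c["mount"]); T=Ro.from_quat(s["ee_rot"]).as_matrix()
    return T@M[:3,3]+s["ee_pos"], T@M[:3,:3]@d
def onz(n,uv,z,s=None):
    o,d=ray(n,uv,s); return o+d*(z-o[2])/d[2]
def proj(P,s):   # world point -> wrist pixel
    c=r.camera_model("wrist"); M=np.array(c["mount"]); T=Ro.from_quat(s["ee_rot"]).as_matrix()
    q=M[:3,:3].T@(T.T@(np.array(P)-s["ee_pos"])-M[:3,3]); th=np.arctan2(np.hypot(q[0],q[1]),q[2]); h=np.hypot(q[0],q[1])
    return np.array([c["cx"]+c["fx"]*th*q[0]/h, c["cy"]+c["fy"]*th*q[1]/h])
def meet(a,b):   # closest point of two rays, gap
    (o,d),(p,e)=a,b; t=np.linalg.lstsq(np.c_[d,-e],p-o,rcond=None)[0]
    A,B=o+t[0]*d,p+t[1]*e; return (A+B)/2,np.linalg.norm(A-B)
def blobs(p,box,lo,hi,amin=20):
    u0,v0,u1,v1=box; m=cv2.inRange(p[v0:v1,u0:u1],lo,hi)
    n,l,st,ce=cv2.connectedComponentsWithStats(m)
    out=[]
    for i in range(1,n):
        if st[i,4]>=amin:
            pts=np.argwhere(l==i)[:,::-1].astype(np.float32)+[u0,v0]
            out.append((st[i,4],ce[i]+[u0,v0],cv2.minAreaRect(pts.astype(np.float32)),pts))
    return out
E
python3 - <<'E'
from h import *
t=cv2.imread("pics/top0.png"); s=cv2.imread("pics/side0.png")
for n,p,box in(("top",t,(180,175,302,222)),("side",s,(230,178,275,260))):
    for b in blobs(p,box,(0,0,0),(40,40,40),12): print(n,b[0],b[1].round(1),[np.round(x,1) for x in b[2]])
# bed corners in top crop -> z=0.02 
f=lambda x,y:(170+x/5.6,160+y/5.6)
for nm,q in dict(TL=(55,185),BL=(75,340),TR=(708,105),BR=(730,255)).items(): print(nm,onz("top",f(*q),.02).round(4))
print("knob114",onz("top",f(585,172),.114).round(4))
print("head top c",onz("top",f(112,242),.086).round(4),"tail TL..",[onz("top",f(*q),.07).round(4) for q in((525,118),(540,250))])
for q in((210,237),(460,207),(340,218)): print("shaft",onz("top",f(*q),.058).round(4))
k,g=meet(ray("top",f(585,172)),ray("side",(205+296/6,170+88/6))); print("two-view knob",k,g)
E
```

```text
side 73 [254.8 183.7] [array([254.5, 184. ]), array([15.,  6.]), np.float64(-0.0)]
side 74 [243.9 238. ] [array([244. , 237.9]), array([13.9,  5.3]), np.float64(7.1)]
TL [0.5859 0.2816 0.02  ]
BL [0.4913 0.2667 0.02  ]
TR [ 0.6361 -0.1167  0.02  ]
BR [ 0.5437 -0.1289  0.02  ]
knob114 [ 0.5792 -0.0381  0.114 ]
head top c [0.5422 0.2356 0.086 ] tail TL.. [array([ 0.6186, -0.0043,  0.07  ]), array([ 0.54  , -0.0131,  0.07  ])]
shaft [0.549 0.182 0.058]
shaft [0.5672 0.0341 0.058 ]
shaft [0.5605 0.1051 0.058 ]
two-view knob [ 0.58372593 -0.03859211  0.09495689] 0.0027984031976493323
```

The bed's y axis is about 97° in world axes. The knob is near (0.58, −0.038) and the bar lies at about 15°. I'll move above it with the closing line at about −74°, which leaves the last joint room for a long counter-clockwise turn.

Call:
{"name": "servo_tool", "arguments": {
  "rows": "2.7 -4.7 0 -10.5 1;2.7 -4.7 0 -10.5 1;2.7 -4.7 0 -10.5 1;2.7 -4.7 0 -10.5 1;2.7 -4.7 0 -10.5 1;2.7 -4.7 0 -10.5 1;2.7 -4.7 0 -10.5 1;2.7 -4.7 0 -10.5 1"
}}

```text
time_s: 1.15
ee_pos: [0.4141, 0.2415, 0.2313]
ee_rot: [0.777, 0.629, 0.0, -0.0]
contact_force: [0.7, -0.2, 0.6]
width: 0.0859
grip_force: 0.0
```

Call:
{"name": "servo_tool", "arguments": {
  "rows": "2.7 -4.7 0 -10.5 1;2.7 -4.7 0 -10.5 1;2.7 -4.7 0 -10.5 1;2.7 -4.7 0 -10.5 1;2.7 -4.7 0 -10.5 1;2.7 -4.7 0 -10.5 1;0 0 0 0 1;0 0 0 0 1"
}}

```text
time_s: 2.15
ee_pos: [0.5752, -0.038, 0.2308]
ee_rot: [0.991, 0.134, -0.001, -0.0]
contact_force: [0.1, 0.3, -0.5]
width: 0.0856
grip_force: 0.0
```

```bash
python3 - <<'E'
from h import *
import pickle
s=r.sense(); p,d=r.get_image("wrist"); cv2.imwrite("pics/w1.png",p); pickle.dump((s,p,d),open("pics/w1.pkl","wb"))
print(s["joints"].round(3),s["ee_pos"],s["time_s"])
E
```

```text
[-0.545  0.184  0.644  1.66  -0.113  1.336 -1.185] [ 0.57519561 -0.03802745  0.23083271] 2.15
```

View pics/w1.png

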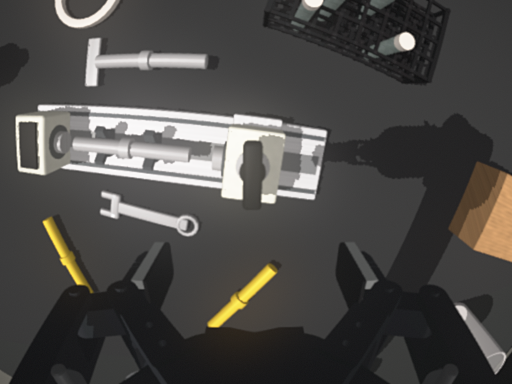

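The wrist view shows the T-bar from about (252,142) to (253,208). The shaft runs from (75,144) to (190,154), with the head anvil at (58,138) and the tail anvil at (215,157). Now I'll compute positions.

```bash
python3 - <<'E'
from h import *
import pickle
s,p,d=pickle.load(open("pics/w1.pkl","rb"))
bl=sorted(blobs(p,(232,132,275,218),(0,0,0),(70,70,70),100),key=lambda b:-b[0])
for b in bl[:3]: print(b[0],b[1],b[2])
pts=bl[0][3]; pts=pts[(pts[:,0]>240)&(pts[:,0]<266)]
lo,hi=pts[pts[:,1]<pts[:,1].min()+5].mean(0),pts[pts[:,1]>pts[:,1].max()-5].mean(0)
print("depth at knob",d[172,252],d[200,252], "ends px",lo,hi)
A,B=onz("wrist",lo,.112,s),onz("wrist",hi,.112,s)
print("bar ends",A,B,np.linalg.norm(A-B),(A+B)/2,"angle",np.degrees(np.arctan2(*(A-B)[[1,0]])))
for u,v in((252,150),(252,172),(252,200)):
    o,dd=ray("wrist",(u,v),s); M=np.array(r.camera_model("wrist")["mount"]); T=Ro.from_quat(s["ee_rot"]).as_matrix()
    print("depth pt",o+dd*d[v,u]/(dd@(T@M[:3,2])))
k,g=meet(ray("top",(274.5,190.7)),ray("wrist",(252.5,174),s)); print("meet",k,g)
# block corners (top edges) at z=.07, shaft ends z=.055, anvil
for n,q,z in(("tailTL",(233,128),.07),("tailBL",(221,197),.07),("tailTR",(284,130),.07),("tailBR",(278,203),.07),("headTL",(17,117),.086),("headTR",(67,110),.086),("headBL",(20,172),.086),("headBR",(67,171),.086),("sh1",(75,144),.055),("sh2",(190,154),.055),("hface",(66,138),.05),("tface",(211,157),.05)):
    print(n,onz("wrist",q,z,s).round(4))
E
```

```text
Traceback (most recent call last):
IndexError: list index out of range
```

```bash
cat > m.py <<'E'
from h import *
import pickle,sys
def knob(p,s,box,thr,zt=.116):
    bl=sorted(blobs(p,box,(0,0,0),(thr,)*3,60),key=lambda b:-b[0]); b=bl[0]
    c=cv2.boxPoints(b[2]); e=[np.linalg.norm(c[0]-c[1]),np.linalg.norm(c[1]-c[2])]
    if e[0]>e[1]: a,bb=(c[0]+c[3])/2,(c[1]+c[2])/2
    else: a,bb=(c[0]+c[1])/2,(c[2]+c[3])/2
    A,B=onz("wrist",a,zt,s),onz("wrist",bb,zt,s)
    print("blob",b[0],b[1].round(1),"ends",a.round(1),bb.round(1),"widths px",np.round(b[2][1],1))
    ang=np.degrees(np.arctan2(*(A-B)[[1,0]])); print("mid",((A+B)/2).round(4),"len",np.linalg.norm(A-B).round(4),"ang",ang)
    return (A+B)/2,b[1]
E
python3 - <<'E'
from m import *
s,p,d=pickle.load(open("pics/w1.pkl","rb"))
print(p[140:215:8,252].max(1),p[195,232:275:3].max(1))
k,uv=knob(p,s,(232,134,275,216),110)
c=r.camera_model("wrist"); M=np.array(c["mount"]); T=Ro.from_quat(s["ee_rot"]).as_matrix()
for u,v in((252,150),(252,172),(252,200),(70,141),(130,149),(227,190)):
    o,dd=ray("wrist",(u,v),s)
    print("depth pt",(o+dd*d[v,u]/(dd@(T@M[:3,2]))).round(4))
kk,g=meet(ray("top",(274.5,190.7)),ray("wrist",uv,s)); print("meet",kk,g)
for n,q,z in(("tailTL",(233,128),.07),("tailBL",(221,197),.07),("tailTR",(284,130),.07),("tailBR",(278,203),.07),("headTL",(17,117),.086),("headTR",(67,110),.086),("headBL",(20,172),.086),("headBR",(67,171),.086),("sh1",(75,144),.055),("sh2",(190,154),.055),("hface",(66,138),.05),("tface",(211,157),.05)):
    print(n,onz("wrist",q,z,s).round(4))
E
```

```text
[175  90  90  89  85  83  79  76  72  82] [250 250 250 250  70  80  77  76  75  66 242 243 247 251 235]
blob 1818 [252.2 183.5] ends [253. 141.] [253. 215.] widths px [74. 42.]
mid [ 0.5807 -0.0357  0.116 ] len 0.0696 ang 15.313586568802947
depth pt [ 0.6066 -0.0277  0.1178]
depth pt [ 0.5871 -0.033   0.1165]
depth pt [ 0.5618 -0.0399  0.1175]
depth pt [0.5485 0.2019 0.0395]
depth pt [0.5636 0.1045 0.06  ]
depth pt [ 0.5494 -0.0151  0.0708]
meet [ 0.57809123 -0.03682052  0.120629  ] 0.0022629519727116057
tailTL [ 0.6154 -0.0048  0.07  ]
tailBL [ 0.5397 -0.0106  0.07  ]
tailTR [ 0.6274 -0.0557  0.07  ]
tailBR [ 0.5494 -0.0724  0.07  ]
headTL [0.5753 0.2615 0.086 ]
headTR [0.5964 0.1811 0.086 ]
headBL [0.5062 0.2508 0.086 ]
headBR [0.5269 0.1721 0.086 ]
sh1 [0.5511 0.1835 0.055 ]
sh2 [0.5738 0.035  0.055 ]
hface [0.5542 0.202  0.05  ]
tface [0.5753 0.0118 0.05  ]
```

The height matches (0.117). The blob takes in some ground, so I'll use depth points with z above 0.112 for the bar's top, and likewise for the shaft ends and block faces.

```bash
cat >> m.py <<'E'
def cloud(s,d):
    c=r.camera_model("wrist"); M=np.array(c["mount"]); T=Ro.from_quat(s["ee_rot"]).as_matrix()
    v,u=np.mgrid[0:384,0:512]; x=(u-c["cx"])/c["fx"]; y=(v-c["cy"])/c["fy"]; th=np.hypot(x,y)+1e-9
    Z=d; q=np.stack([x/th*np.tan(th)*Z,y/th*np.tan(th)*Z,Z],-1)
    return (q@M[:3,:3].T+M[:3,3])@T.T+s["ee_pos"]
def topbar(s,d,c0,rad=.045,zr=(.110,.124)):
    P=cloud(s,d); m=(d>0)&(np.linalg.norm(P[...,:2]-c0,axis=-1)<rad)&(P[...,2]>zr[0])&(P[...,2]<zr[1])
    Q=P[m]; (c,sz,a)=cv2.minAreaRect((Q[:,:2]*1000).astype(np.float32)); 
    if sz[0]<sz[1]: a+=90
    print("bar n",len(Q),"c",np.round(c,1),"size",np.round(sz,1),"ang",round((a+90)%180-90,1),"z",np.median(Q[:,2]).round(4)); return np.array(c)/1000
E
python3 - <<'E'
from m import *
s,p,d=pickle.load(open("pics/w1.pkl","rb"))
topbar(s,d,(.581,-.036)); P=cloud(s,d)
yb=np.array([-.125,.992]); xb=np.array([.992,.125]); O=np.array([.58,-.036])
Q=P[d>0]; L=np.c_[(Q[:,:2]-O)@xb,(Q[:,:2]-O)@yb,Q[:,2]]
def rep(n,m): print(n,m.sum(),np.percentile(L[m],[2,50,98],axis=0).round(4).tolist())
rep("tail block",(abs(L[:,0])<.06)&(abs(L[:,1])<.05)&(abs(L[:,2]-.071)<.004))
rep("head block",(abs(L[:,0])<.06)&(L[:,1]>.2)&(L[:,1]<.32)&(abs(L[:,2]-.087)<.004))
rep("shaft",(abs(L[:,0])<.006)&(L[:,1]>.06)&(L[:,1]<.235)&(L[:,2]>.055)&(L[:,2]<.064))
rep("anvils",(abs(L[:,0])<.006)&(L[:,1]>.03)&(L[:,1]<.07)&(L[:,2]>.056)&(L[:,2]<.07))
E
```

```text
bar n 1301 c [582.6 -34.7] size [62.7 17.4] ang 14.8 z 0.1163
tail block 2801 [[-0.0337, -0.0274, 0.0682], [0.0092, 0.0083, 0.0706], [0.0403, 0.0315, 0.074]]
head block 941 [[-0.0298, 0.2573, 0.0831], [-0.0004, 0.2753, 0.0863], [0.0288, 0.2966, 0.0879]]
shaft 1167 [[-0.0057, 0.0746, 0.0563], [0.0005, 0.1404, 0.059], [0.0058, 0.2196, 0.0631]]
anvils 124 [[-0.0059, 0.0307, 0.0621], [0.0002, 0.0385, 0.0643], [0.0057, 0.0451, 0.07]]
```

The bar centre is (0.5826, −0.0347), angle 14.8°, 62.7 × 17.4 mm, top at 0.116, which matches the given sizes. I'll descend with the TCP to about 0.096, so the tips stay above the collar, and then grip.

Call:
{"name": "servo_tool", "arguments": {
  "rows": "0.7 0.3 -4 -0.5 1;0 0 -4 0 1;0 0 -3 0 1;0 0 -1.5 0 1;0 0 -1 0 1;0 0 0 0 -1;0 0 0 0 -1;0 0 0 0 -1",
  "squeeze": 50
}}

```text
time_s: 3.2
ee_pos: [0.5832, -0.0357, 0.0973]
ee_rot: [0.992, 0.129, 0.001, 0.0]
contact_force: [0.2, 0.5, -0.4]
width: 0.0321
grip_force: 0.0
```

Call:
{"name": "servo_tool", "arguments": {
  "rows": "0 0 0 0 -1;0 0 0 0 -1;0 0 0 0 -1"
}}

```text
time_s: 3.58
ee_pos: [0.5826, -0.034, 0.0974]
ee_rot: [0.992, 0.129, 0.0, -0.001]
contact_force: [-2.9, 3.2, 5.0]
width: 0.0168
grip_force: 50.9
```

The width reads 17 mm, so the grip is on the bar. Turning counter-clockwise.

Call:
{"name": "servo_tool", "arguments": {
  "rows": "0 0 0 5 -1;0 0 0 8 -1;0 0 0 8 -1;0 0 0 8 -1;0 0 0 8 -1;0 0 0 8 -1;0 0 0 0 -1",
  "squeeze": 60
}}

```text
time_s: 4.45
ee_pos: [0.5819, -0.0331, 0.0974]
ee_rot: [0.866, 0.5, 0.0, -0.002]
contact_force: [-4.5, 4.6, 6.9]
width: 0.0168
grip_force: 60.8
```

Call:
{"name": "servo_tool", "arguments": {
  "rows": "0 0 0 9 -1;0 0 0 9 -1;0 0 0 9 -1;0 0 0 9 -1;0 0 0 9 -1;0 0 0 5 -1;0 0 0 0 -1"
}}

```text
time_s: 5.32
ee_pos: [0.5808, -0.033, 0.0973]
ee_rot: [0.574, 0.819, 0.0, -0.003]
contact_force: [-7.9, 5.1, 9.5]
width: 0.0164
grip_force: 61.1
```

```bash
python3 - <<'E'
from bench import r
s=r.sense(); print(s["joints"].round(3),s["torque"].round(3),s["contact_force"].round(2))
E
```

```text
[-0.295  0.29   0.36   1.791 -0.118  1.085  0.455] [0.993 1.649 0.255] [-7.87  5.05  9.48]
```

Call:
{"name": "servo_tool", "arguments": {
  "rows": "-0.1 0.1 0.1 9 -1;-0.1 0 0.1 9 -1;0 0 0 9 -1;0 0 0 9 -1;0 0 0 9 -1;0 0 0 9 -1;0 0 0 0 -1"
}}

```text
time_s: 6.2
ee_pos: [0.5797, -0.0345, 0.0975]
ee_rot: [0.141, 0.99, 0.0, -0.001]
contact_force: [0.2, 0.8, -5.0]
width: 0.017
grip_force: 59.4
```

```bash
python3 - <<'E'
from m import *
s=r.sense(); print(s["joints"].round(3),s["torque"].round(3),s["contact_force"].round(2))
p,d=r.get_image("wrist"); cv2.imwrite("pics/w2.png",p); pickle.dump((s,p,d),open("pics/w2.pkl","wb"))
E
```

```text
[-0.186  0.28   0.232  1.791 -0.072  1.081  1.359] [ 0.233 -0.021  0.235] [ 0.19  0.83 -5.01]
```

View pics/w2.png

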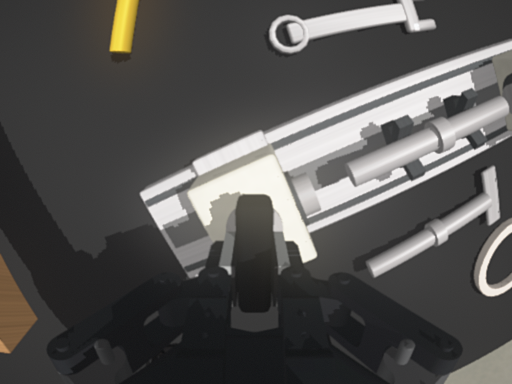

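The view shows the gripper holding the bar at about (253,250), with the tailstock and shaft undisturbed. The knob has turned about 149° (2.6 rad), so the clamp should be free. Sliding the tailstock up now.

Call:
{"name": "servo_tool", "arguments": {
  "rows": "-0.06 0.5 0 0 -1;-0.12 1 0 0 -1;-0.12 1 0 0 -1;-0.06 0.5 0 0 -1;0 0 0 0 -1"
}}

```text
time_s: 6.88
ee_pos: [0.5756, -0.004, 0.0975]
ee_rot: [0.141, 0.99, 0.0, -0.002]
contact_force: [-3.7, 0.0, -10.6]
width: 0.0167
grip_force: 58.9
```

Call:
{"name": "servo_tool", "arguments": {
  "rows": "-0.12 0.5 -0.1 0 -1;-0.06 0.5 0 0 -1;-0.04 0.3 0 0 -1;0 0 0 0 -1"
}}

```text
time_s: 7.38
ee_pos: [0.5741, 0.0071, 0.0975]
ee_rot: [0.141, 0.99, -0.001, -0.001]
contact_force: [-3.9, -4.2, -6.3]
width: 0.0166
grip_force: 59.4
```

Call:
{"name": "servo_tool", "arguments": {
  "rows": "-0.05 0.2 0 0 -1;-0.02 0.2 0 0 -1;0 0 0 0 -1"
}}

```text
time_s: 7.75
ee_pos: [0.5736, 0.0106, 0.0975]
ee_rot: [0.141, 0.99, -0.001, -0.0]
contact_force: [-3.6, -4.1, -7.0]
width: 0.0164
grip_force: 59.3
```

Call:
{"name": "servo_tool", "arguments": {
  "rows": "-0.02 0.2 0 0 -1;0 0.1 0 0 -1;0 0 0 0 -1"
}}

```text
time_s: 8.12
ee_pos: [0.5736, 0.0106, 0.0975]
ee_rot: [0.142, 0.99, -0.002, 0.0]
contact_force: [-3.3, -9.8, -7.0]
width: 0.0168
grip_force: 59.4
```

It stopped after about 45 mm and the force is rising. I'll push a little more to confirm it is home, then look.

Call:
{"name": "servo_tool", "arguments": {
  "rows": "0 0.2 0 0 -1;0 0.1 0 0 -1;0 0 0 0 -1"
}}

```text
time_s: 8.5
ee_pos: [0.5735, 0.0108, 0.0975]
ee_rot: [0.143, 0.99, -0.004, 0.0]
contact_force: [-3.3, -14.7, -7.1]
width: 0.0169
grip_force: 59.5
```

```bash
python3 - <<'E'
from m import *
s=r.sense(); print(s["joints"].round(3),s["torque"].round(3),s["contact_force"].round(2))
p,d=r.get_image("wrist"); t,_=r.get_image("top"); si,_=r.get_image("side")
t=cv2.resize(t[160:235,170:310],None,fx=3.6,fy=3.6,interpolation=cv2.INTER_CUBIC)
si=cv2.resize(si[170:270,205:305],(270,270),interpolation=cv2.INTER_CUBIC)
o=np.zeros((600,800,3),np.uint8); o[:270,:504]=t; o[:270,510:780]=si; w=cv2.resize(p[60:280,200:512],None,fx=1.48,fy=1.48); o[272:272+w.shape[0],:w.shape[1]]=w; cv2.imwrite("pics/c3.png",o)
E
```

```text
[-0.251  0.264  0.208  1.809 -0.052  1.076  1.258] [-2.75   0.716  0.147] [ -3.32 -14.68  -7.13]
```

View pics/c3.png

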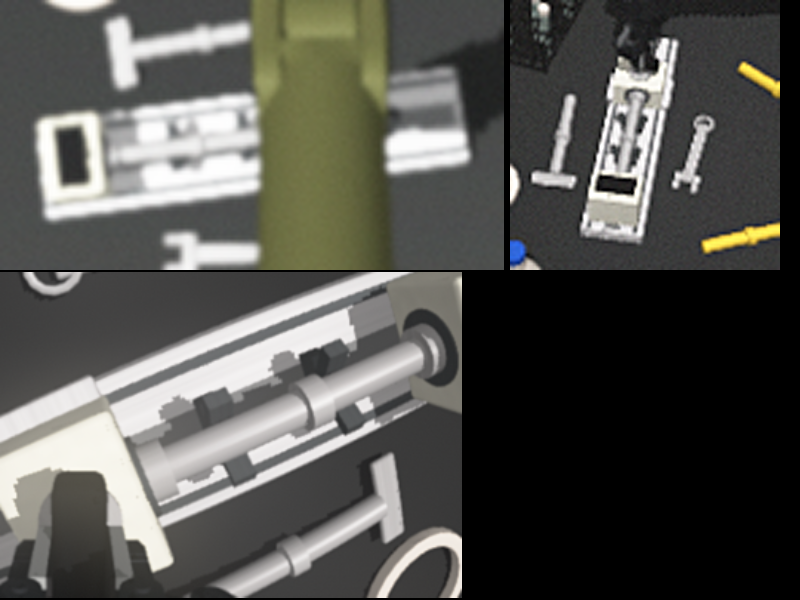

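The composite shows the shaft seated against both anvils, at (440,350) on the head side and (150,470) on the tail side in the lower picture. Holding the push, I'll tighten clockwise.

Call:
{"name": "servo_tool", "arguments": {
  "rows": "0 0 0 -9 -1;0 0 0 -9 -1;0 0 0 -9 -1;0 0 0 -9 -1;0 0 0 -9 -1;0 0 0 -9 -1;0 0 0 0 -1"
}}

```text
time_s: 9.52
ee_pos: [0.5745, 0.0117, 0.0975]
ee_rot: [0.578, 0.816, -0.002, 0.003]
contact_force: [0.3, -12.3, -10.0]
width: 0.0164
grip_force: 59.2
```

Call:
{"name": "servo_tool", "arguments": {
  "rows": "0 0 -0.1 -9 -1;0 0 0 -9 -1;0 0 0 -9 -1;0 0 0 -9 -1;0 0 0 -9 -1;0 0 0 -5 -1;0 0 0 0 -1"
}}

```text
time_s: 10.4
ee_pos: [0.5757, 0.0116, 0.0975]
ee_rot: [0.868, 0.496, 0.0, 0.004]
contact_force: [0.9, -13.3, -7.6]
width: 0.0169
grip_force: 59.7
```

Call:
{"name": "servo_tool", "arguments": {
  "rows": "0 0 0 -8 -1;0 0 0 -8 -1;0 0 0 -8 -1;0 0 0 -8 -1;0 0 0 -6 -1;0 0 0 -4 -1;0 0 0 0 -1"
}}

```text
time_s: 11.28
ee_pos: [0.5764, 0.0108, 0.0976]
ee_rot: [0.988, 0.152, 0.002, 0.005]
contact_force: [3.3, -14.1, -8.7]
width: 0.0168
grip_force: 59.5
```

```bash
python3 - <<'E'
from bench import r
s=r.sense(); print(s["joints"].round(3),s["torque"].round(3),s["contact_force"].round(2))
E
```

```text
[-0.549  0.291  0.557  1.818 -0.164  1.074 -1.199] [-2.893 -0.403  0.018] [  3.3  -14.1   -8.66]
```

Call:
{"name": "servo_tool", "arguments": {
  "rows": "0 0 0 -4 -1;0 0 0 -4 -1;0 0 0 0 -1"
}}

```text
time_s: 11.65
ee_pos: [0.5764, 0.0106, 0.0975]
ee_rot: [0.997, 0.083, 0.003, 0.005]
contact_force: [3.2, -15.6, -9.3]
width: 0.0165
grip_force: 59.5
```

```bash
python3 - <<'E'
from bench import r
from numpy import degrees,arctan2
s=r.sense(); print(s["joints"].round(3),s["torque"].round(3),2*degrees(arctan2(s["ee_rot"][1],s["ee_rot"][0]))-90)
E
```

```text
[-0.567  0.294  0.578  1.819 -0.171  1.074 -1.332] [-2.929 -0.475 -0.015] -80.49482294846031
```

Call:
{"name": "servo_tool", "arguments": {
  "rows": "0 0 0 -4 -1;0 0 0 -4 -1;0 0 0 -4 -1;0 0 0 0 -1"
}}

```text
time_s: 12.15
ee_pos: [0.577, 0.0107, 0.0978]
ee_rot: [1.0, -0.015, 0.004, 0.006]
contact_force: [3.5, -17.0, -8.8]
width: 0.0165
grip_force: 123.6
```

```bash
cat > a.py <<'E'
from bench import r
from numpy import degrees,arctan2
s=r.sense(); print(s["joints"].round(3),s["torque"].round(3),2*degrees(arctan2(s["ee_rot"][1],s["ee_rot"][0]))-90)
E
python3 a.py
```

```text
[-0.595  0.299  0.61   1.819 -0.178  1.074 -1.524] [-3.359 -0.795  3.735] -91.77105811499186
```

The torque jumped to 3.7 N m, so the knob is at its end stop. I'll back off the twist and the push, then open and rise.

Call:
{"name": "servo_tool", "arguments": {
  "rows": "0 -0.1 0 4 -1;0 -0.2 -0.1 4 -1;0 -0.1 0 0 -1;0 0 0 0 -1",
  "squeeze": 40
}}

```text
time_s: 12.65
ee_pos: [0.577, 0.0105, 0.0976]
ee_rot: [0.999, 0.05, 0.004, 0.002]
contact_force: [0.9, -8.8, -3.7]
width: 0.0166
grip_force: 64.6
```

```bash
python3 a.py
```

```text
[-0.571  0.296  0.587  1.819 -0.18   1.074 -1.389] [-1.693 -0.362  0.465] -84.25567780508196
```

Call:
{"name": "servo_tool", "arguments": {
  "rows": "0 -0.2 0 0 -1;0 0 0 0 -1;0 0 0 0 1;0 0 0 0 1;0 0 0 0 1;0 0 0 0 1"
}}

```text
time_s: 13.4
ee_pos: [0.5742, 0.0128, 0.0956]
ee_rot: [0.999, 0.051, 0.0, -0.0]
contact_force: [-0.1, -0.4, 0.5]
width: 0.0853
grip_force: 0.0
```

Call:
{"name": "servo_tool", "arguments": {
  "rows": "0 0 2 0 1;0 0 4 0 1;0 0 4 0 1;0 0 4 0 1;0 0 0 0 1;0 0 0 0 1"
}}

```text
time_s: 14.15
ee_pos: [0.5738, 0.0122, 0.2358]
ee_rot: [0.999, 0.051, 0.0, -0.0]
contact_force: [0.3, 0.1, -0.4]
width: 0.0856
grip_force: 0.0
```

```bash
python3 - <<'E'
from m import *
s=r.sense(); p,d=r.get_image("wrist"); cv2.imwrite("pics/w4.png",p); pickle.dump((s,p,d),open("pics/w4.pkl","wb"))
print(s["contact_force"])
topbar(s,d,(.577,.0105)); P=cloud(s,d)
yb=np.array([-.125,.992]); xb=np.array([.992,.125]); O=np.array([.577,.0105])
Q=P[d>0]; L=np.c_[(Q[:,:2]-O)@xb,(Q[:,:2]-O)@yb,Q[:,2]]
def rep(n,m): print(n,m.sum(),np.percentile(L[m],[2,50,98],axis=0).round(4).tolist())
rep("tail block",(abs(L[:,0])<.06)&(abs(L[:,1])<.05)&(abs(L[:,2]-.071)<.004))
rep("head block",(abs(L[:,0])<.06)&(L[:,1]>.17)&(L[:,1]<.30)&(abs(L[:,2]-.087)<.004))
rep("shaft",(abs(L[:,0])<.009)&(L[:,1]>.05)&(L[:,1]<.2)&(L[:,2]>.055)&(L[:,2]<.061))
rep("collar",(abs(L[:,0])<.009)&(L[:,1]>.05)&(L[:,1]<.19)&(L[:,2]>.0605)&(L[:,2]<.066))
E
```

```text
[ 0.34187203  0.05078865 -0.3774601 ]
bar n 1249 c [575.9   9.6] size [63.3 18. ] ang 7.9 z 0.1163
tail block 2666 [[-0.0373, -0.0291, 0.0682], [0.0057, 0.0043, 0.0706], [0.0367, 0.0297, 0.0739]]
head block 1089 [[-0.0328, 0.2099, 0.0831], [-0.0026, 0.2287, 0.0863], [0.0263, 0.2501, 0.0879]]
shaft 1309 [[-0.0085, 0.0524, 0.0553], [-0.0008, 0.1127, 0.0587], [0.0073, 0.1936, 0.0607]]
collar 148 [[-0.0085, 0.0681, 0.0605], [-0.0021, 0.1196, 0.0621], [0.0046, 0.1741, 0.0642]]
```

View pics/w4.png

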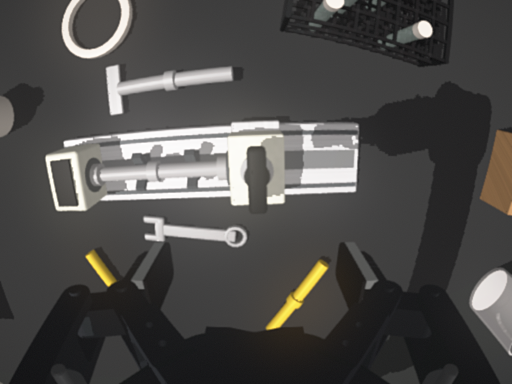

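The final view shows:
- **Knob:** the bar is at (258,180), at 7.9°, in line with the bed's x axis (about 7°), so it is at its tight stop.
- **Shaft:** it runs from the head anvil at about (98,172) to the tail anvil at about (228,165) with no gap.
- **Spacing:** the blocks stand about 180 mm apart. Zero gap would be 178 mm, and the trimmed edges add about 2 mm.

The gripper touches nothing, so I'll hand in.

```bash
python3 -c "
from bench import r
print(r.hand_in())"
```

```text
the job is handed in; nothing more can be done
None
```

I handed the job in after about 14 s of the 51 s: the shaft is seated against both anvils (no gap visible), the tailstock is pushed home, the clamp knob is at its tight stop, and I touched nothing else on the bench; the hand-in gave back no verdict.

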